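# Open the shoe repairer's cash box by its wheel code

## Robot

A 6-joint arm with a two-finger parallel gripper is mounted at the origin on the work surface. World frame = base frame: x ahead of the robot, y to its left, z up, the work surface at z = 0. Lengths are in mm, angles in rad, forces in N, time in s.
With the tool pointing down it reaches from about 275 to 750 mm from the base axis. Payload 10.2 kg.
Tool frame: the origin (TCP) lies at the very end of the fingers, on their centre line; the grasp point (between the pads) lies 19 mm behind it; z points along the fingers, y is the line along which they close (so a half turn about z gives the same grasp; the last joint's range is limited). The gripper opens to 85 mm and grips with 20 to 120 N. Pads are 22 mm wide; open, the fingers measure 114 mm over their backs; the gripper's body (76 mm by 85 mm) begins 54 mm behind the grasp point. The pads swing forward as they close: fully open they stand 13 mm farther back than shut.
Start: joints at [0.928, 0.313, 1.498, -0, 1.331, -0.223], TCP at [213.991, 479.415, 231.294] pointing down, gripper open.
Joint ranges: [-2.94, 2.94], [-0.97, 2.17], [0.19, 2.56], [-1.23, 4.37], [0.02, 3.11], [-2.88, 2.88]. Speed limits (rad/s): [2.39, 2.39, 3.01, 3.14, 3.14, 3.14].

## Interface

Orientations are given as a unit quaternion [w, x, y, z].
In Python, from rig import ctrl, optics gives the robot as it stands. The module is installed in compiled form; this text tells all that it offers.
- The arm moves only by the shell command python3 -m handwheel 'ROWS' [FORCE]. ROWS is JSON, a list that holds one entry, the list of rows, each a list of 5 numbers: the gripper command: -1 is fully open, 1 is shut, values between are in proportion, then the shift along the world's x, y, z in units of 50 mm (1.0 is 50 mm), then the turn about the world's z in units of 8 degrees (1.0 is 8 degrees). In form: [[[gripper, tx, ty, tz, twist], ...]]. A call has 1 to 10 rows; each row shifts and turns the commanded pose from where the row before left it; what a row does not reach is not made up. A row lasts 1/10 s, in which the tool goes at most 50 mm and 8.59 degrees, less where a joint would pass 70% of its speed; a pose out of reach is approached as far as the arm can. A call is refused whole if a number of a shift passes 1 or a number of a turn 1, either way. A call with a gripper value outside its range is refused whole. The fingers move at their own pace and stop on an object; FORCE is the grip in N (left out, the last holds). Time passes only in rows, so rows that do not move let the fingers close. It gives the time, the measured TCP pose, the force, the opening and the grip force at its end, in the units of the state.
- ctrl.sense(): the state, without advancing time (a new reading comes with each control period).
- optics.capture(name): name is "scene" or "top"; returns a dict with "img" (384x512x3 uint8, blue, green, red), "K" (3x3 intrinsics, pixels), "R" (3x3) and "t" (3): a world point X has camera coordinates R X + t. Camera axes: x right, y down, z forward; pixel columns grow to the right and rows downward; lengths in mm; the calibration is good to about 2 mm. A picture is of the moment at which its call begins. There is no depth.
- ctrl.finish_job(): hands the job in; it is judged then, once.
The state is a dict: "time_s": time; "joints": joint angles; "dq": joint speeds; "tau": joint torques, N m; "eef_pos": TCP position; "ee_rot": TCP orientation; "force": force on the tool from outside, world axes, zero at the start; "wrist_torque": the same for the moment, N m; "grip_width": opening from 0.0 (shut) to 1.0 (fully open); "grip_force": force on a finger pad.
Only numpy, scipy, OpenCV 4.12 (cv2) and the standard library are available. Lean on these libraries where they do the work, as an engineer would, in place of code of your own. Each camera call takes 0.05 s, during which the arm holds its last target. There are 200 camera calls.

## Task

Open the cash box on the counter. Roll its three number wheels to 5 - 2 - 8, read from left to right as seen from the robot's side, slide the latch all the way to the right, then swing the lid up by its handle until it stands well open (60 degrees or more) and let go. Leave the brush, the polish tin and the shoe where they are.

Things in the scene. Friction and masses are not known exactly. Their poses are not given: they have to be found in the camera images.
- cash_box: grey painted steel cash box screwed to the counter, 240 deep (x) by 320 wide (y) by 105 high (mm). Origin at the centre of its underside; x points away from the robot to the hinge side, y to the robot's left, z up. The front 100 mm of its top is a fixed lock deck, 105 mm up, with three number wheels in a row and the latch; the rest of the top is the hinged lid
- wheel_left (a joint): the number wheel on the robot's left, in rad: 0.628 x k shows numeral k uppermost, k modulo 10; turns without end. Grows as the top of the wheel rolls away from the robot. Black plastic, 60 across, 18 wide, axle along the box's y, its upper 14 mm (50 mm long) standing out of the deck; white numerals 0 to 9 round the rim, 36 degrees (19 mm of rim) apart, heads away from the robot
- wheel_left_top (a point): highest point of the rim of wheel_left, between two white pointers: 119 mm above the counter; fixed to the box, does not turn; at x = -70, y = 105 mm in the box's frame, with its axes. Press on the rim and drag to roll it; a sprung click stop at each numeral (about 2 N at the rim to leave it) pulls the wheel in from nearly half a step off. A press of about 10 N rolls it without slipping. At the start one may rest between two numerals
- wheel_left_code (a point): the middle of the numeral 5 on the rim of wheel_left; turns with the wheel. The numeral shows when this point is at wheel_left_top
- wheel_middle (a joint): the number wheel in the middle; the same as wheel_left in every way
- wheel_middle_top (a point): highest point of the rim of wheel_middle, between two white pointers: 119 mm above the counter; fixed to the box, does not turn; at x = -70, y = 55 mm in the box's frame, with its axes
- wheel_middle_code (a point): the middle of the numeral 2 on the rim of wheel_middle; turns with the wheel. The numeral shows when this point is at wheel_middle_top
- wheel_right (a joint): the number wheel on the right, next to the latch; the same as wheel_left in every way
- wheel_right_top (a point): highest point of the rim of wheel_right, between two white pointers: 119 mm above the counter; fixed to the box, does not turn; at x = -70, y = 5 mm in the box's frame, with its axes
- wheel_right_code (a point): the middle of the numeral 8 on the rim of wheel_right; turns with the wheel. The numeral shows when this point is at wheel_right_top
- latch (a joint): travel of the latch in m: 0 locked, 0.022 fully to the right (the box's -y). Slides with about 3 N of friction and stays where it is left. Inside, its teeth enter a gate in each wheel: unless all three wheels show the code it stops dead after 2 to 3 mm; once drawn it locks the wheels. Until drawn, its bolt holds the lid down
- latch_grip (a point): on the latch's thumb piece, an upright steel fin 60 mm long (box's x), 14 mm thick (box's y), standing 30 mm above the deck; this point is at its middle, 18 mm above the deck (x = -70, y = -80 mm in the box's frame when locked). Free space of 25 mm or more either side of it. Axes as the box's
- lid (a joint): opening angle of the steel lid in rad: 0 shut, 1.75 at its stop; 1.05 is 60 degrees. Stiff friction hinge: it stays at any angle it is left at; lifting takes about 8 N at the handle
- lid_handle (a point): middle of the lid's handle, a round steel bar 10 mm thick and about 90 mm long, along the box's y on two feet, 36 mm above the lid (141 mm above the counter when shut). Turns with the lid: 95 mm from the hinge line and 36 mm above the lid plane
- lid_hinge (a point): middle of the lid's hinge line (along the box's y) at the far top edge of the box, 105 mm above the counter; fixed to the box (x = 120, y = 0 mm in its frame). Lid 140 mm deep, 320 wide, 4 thick
- brush: bystander: wooden shoe brush 60 x 180 x 42 mm lying on its bristles to the left of the box; origin at the centre of its underside
- polish_tin: bystander: round flat metal polish tin 85 mm across, 26 high; origin at the centre of its underside
- shoe: bystander: a brown leather shoe 275 mm long (its x, toe at +x), 88 wide, 100 high, standing to the right of the box; origin at the centre of its underside

How it is judged:
By the outcome, as a careful person would: the job done as asked, in the order asked, and still so for the second after the job is handed in, with the robot touching nothing.
It also fails if it takes over 72 s, if anything falls off the work surface, if the arm or the gripper's body presses on something with over 40 N, if the wrist force passes 120 N, or if a joint passes its speed limit or range.

## Working session

There is one attempt and no reset: what is moved stays moved. The work goes in short steps, Python scripts to look and compute and a shell command to move; the robot and the scene stay as the last step left them, time stands still between calls to the robot, and variables do not carry over. Pictures are saved under pics/ and viewed, at most 10 in all, crops included, and the job is handed in when it is done.

```bash
mkdir -p pics
python3 - <<'E'
from rig import ctrl, optics
import cv2, numpy as np
for n in ("scene","top"):
    c=optics.capture(n); cv2.imwrite(f"pics/{n}0.png",c["img"])
    print(n,c["K"].round(1).tolist(),c["R"].round(4).tolist(),c["t"].round(1).tolist())
    np.savez(f"{n}0.npz",**c)
a=cv2.imread("pics/scene0.png");b=cv2.imread("pics/top0.png")
print(ctrl.sense())
E
```

```text
scene [[389.0, 0.0, 252.8], [0.0, 389.0, 190.9], [0.0, 0.0, 1.0]] [[0.5236, 0.8517, 0.0205], [0.5265, -0.3046, -0.7937], [-0.6698, 0.4264, -0.6079]] [-304.9, -201.5, 1618.5]
top [[387.7, 0.0, 252.9], [0.0, 387.7, 190.1], [0.0, 0.0, 1.0]] [[-0.0221, -0.9996, 0.0186], [-0.9814, 0.0182, -0.1909], [0.1905, -0.0225, -0.9814]] [6.9, 556.9, 1122.3]
{'time_s': 0.1, 'joints': array([ 9.27620543e-01,  3.13396510e-01,  1.49833930e+00,  2.20518917e-05,
        1.33097663e+00, -2.23420060e-01]), 'dq': array([-0.00082056, -0.0003684 , -0.0024703 , -0.00019582,  0.00091004,
       -0.00204679]), 'tau': array([ 3.29701834e-03, -4.12896466e+01, -2.60140747e+01, -8.94516256e-05,
        2.98377679e-03,  7.25853579e-05]), 'eef_pos': array([213.84082903, 479.24100996, 230.79924814]), 'ee_rot': array([-2.44798401e-04,  2.08342978e-01,  9.78055668e-01, -5.03652505e-04]), 'force': array([ 0.48491891,  0.20688141, -0.00799475]), 'wrist_torque': array([ 0.02426255,  0.02719446, -0.04958254]), 'grip_force': 0.0, 'grip_width': 1.0001285903893096}
```

View pics/scene0.png

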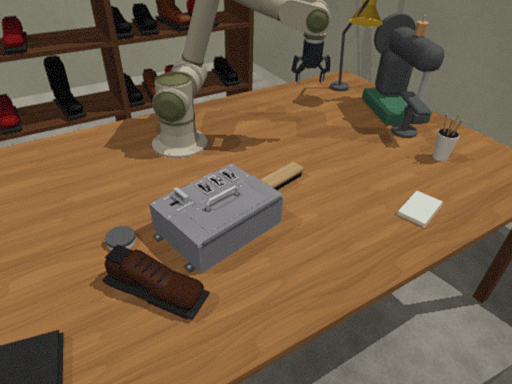

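View pics/top0.png

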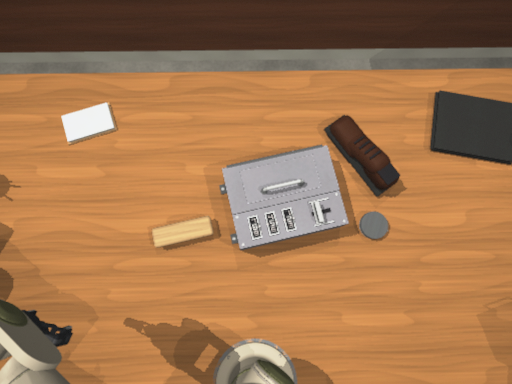

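The scene view shows the box at about (215,215), with the arm clear behind it. In the top view the box's top runs from (223,167) to (346,226), wheels at (254,228), (272,223), (289,219), the latch at (320,211) and the handle at (284,186). Next I'll take an enlarged crop to read the wheels.

Run:
```python
import cv2, numpy as np
b=cv2.imread("pics/top0.png");a=cv2.imread("pics/scene0.png")
B=cv2.resize(b[200:250,236:346],None,fx=7,fy=7,interpolation=cv2.INTER_CUBIC)
A=cv2.resize(a[160:215,165:245],None,fx=4.5,fy=4.5,interpolation=cv2.INTER_CUBIC)
out=np.zeros((B.shape[0]+A.shape[0],780,3),np.uint8);out[:B.shape[0],:B.shape[1]]=B;out[B.shape[0]:,:A.shape[1]]=A
cv2.imwrite("pics/crop1.png",out)
g=cv2.cvtColor(b,cv2.COLOR_BGR2GRAY)[205:245,240:335]
m=(g<70).astype(np.uint8)
n,l,s,c=cv2.connectedComponentsWithStats(m)
for i in range(1,n):
    if s[i,4]>8: print(s[i],c[i]+[240,205])
```

```text
[44  5  5 10 22] [285.72727273 213.59090909]
[82  4  8  4 21] [325.52380952 210.33333333]
[10 13  4  6 12] [251.25       221.08333333]
```

View pics/crop1.png

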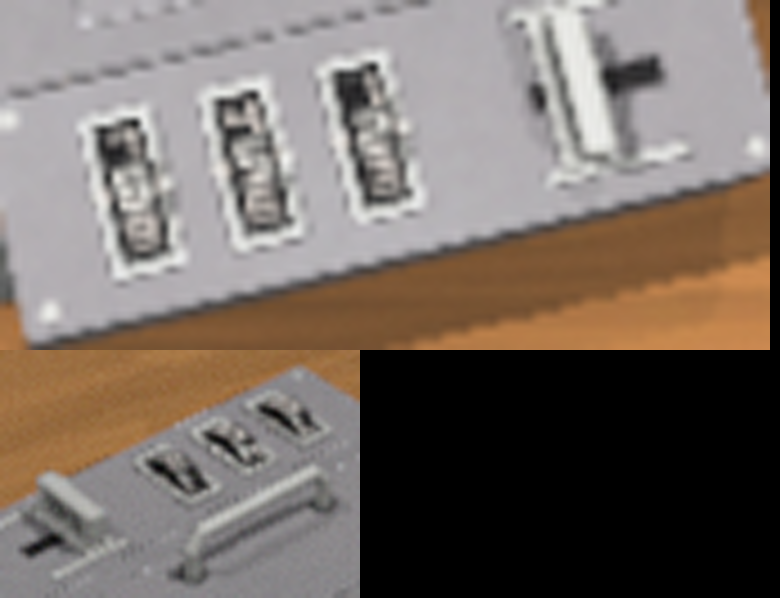

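The crop shows three black wheels inside white frames, with the latch fin to the right in its locked position, but the numerals aren't readable yet. I'll fit the box pose from its corners and frames, then rectify the wheel windows.

```bash
cat > h.py <<'E'
import cv2, numpy as np
from scipy.optimize import least_squares
def load(n): return dict(np.load(n))
def proj(c,X):
    p=(np.atleast_2d(X)@c["R"].T+c["t"])@c["K"].T
    return p[:,:2]/p[:,2:]
def ray(c,uv,z):
    d=c["R"].T@np.linalg.solve(c["K"],[uv[0],uv[1],1]);o=-c["R"].T@c["t"]
    return o+d*(z-o[2])/d[2]
def b2w(p,X):
    X=np.atleast_2d(np.asarray(X,float));co,s=np.cos(p[2]),np.sin(p[2])
    return np.c_[p[0]+co*X[:,0]-s*X[:,1],p[1]+s*X[:,0]+co*X[:,1],X[:,2]]
def strip(img,c,p,y,lo=-62,hi=62,w=12,s=12):
    # unroll wheel rim: arc angle (deg, + = towards robot) vs y; up = away from the robot
    a=np.radians(np.linspace(lo,hi,int((hi-lo)/36*19*s)));yy=np.linspace(y+w,y-w,2*w*s)
    A,Y=np.meshgrid(a,yy,indexing="ij")
    X=np.stack([-70-30*np.sin(A),Y,89+30*np.cos(A)],-1).reshape(-1,3)
    m=proj(c,b2w(p,X)).reshape(*A.shape,2).astype(np.float32)
    return cv2.remap(img,m,None,cv2.INTER_CUBIC)
E
python3 - <<'E'
from h import *
c=load("top0.npz");img=c["img"]
hsv=cv2.cvtColor(img,cv2.COLOR_BGR2HSV)
m=((hsv[...,1]<70)&(hsv[...,2]>90)).astype(np.uint8)*255
m[:, :215]=0;m[:,352:]=0;m[:140]=0;m[255:]=0
m=cv2.morphologyEx(m,cv2.MORPH_CLOSE,np.ones((7,7)));m=cv2.morphologyEx(m,cv2.MORPH_OPEN,np.ones((9,9)))
k=max(cv2.findContours(m,0,2)[0],key=cv2.contourArea)
q=cv2.approxPolyDP(k,5,True)[:,0];print(q.tolist())
X=[[-70,105,105],[-70,55,105],[-70,5,105],[-120,160,105],[-120,-160,105],[120,160,105],[120,-160,105]]
U=np.array([[254.6,226.8],[271.1,222.9],[288.6,218.6],[238.4,248.9],[345.6,224.6],[0,0],[0,0]],float)
for i,g in ((5,(223,167)),(6,(327,147))): U[i]=q[np.argmin(np.linalg.norm(q-g,axis=1))]
f=lambda p:(proj(c,b2w(p,X))-U).ravel()
r=least_squares(f,[500,0,0.2],loss="soft_l1",x_scale=[100,100,.1])
print(r.x,f(r.x).reshape(-1,2).round(1).tolist());np.save("pose.npy",r.x)
p=r.x
print(b2w(p,[[-70,105,119],[-70,55,119],[-70,5,119],[-70,-80,123],[25,0,141],[120,0,105]]).round(1).tolist())
o=np.hstack([cv2.copyMakeBorder(strip(img,c,p,y),0,0,0,12,0) for y in(105,55,5)])
o=cv2.resize(o,None,fx=.75,fy=.75);cv2.imwrite("pics/strip0.png",o);print(o.shape)
E
```

```text
[[327, 146], [223, 168], [221, 193], [230, 203], [233, 243], [248, 248], [346, 223]]
[ 5.29036701e+02 -9.38215204e+01  1.92578991e-01] [[-0.6, 0.1], [0.0, 0.3], [-0.4, 1.0], [0.3, -0.5], [2.6, -0.1], [-1.2, -0.5], [0.4, -0.3]]
[[440.2, -4.2, 119.0], [449.8, -53.2, 119.0], [459.4, -102.3, 119.0], [475.6, -185.7, 123.0], [553.6, -89.0, 141.0], [646.8, -70.9, 105.0]]
(589, 675, 3)
```

View pics/strip0.png

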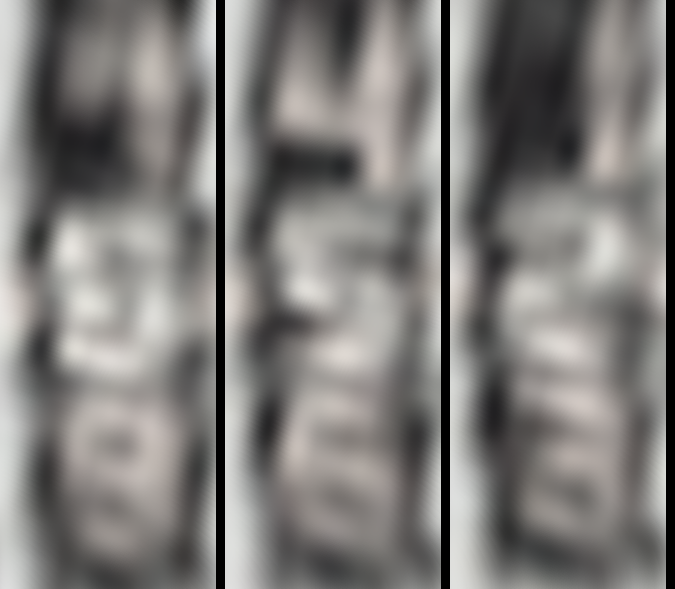

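The strips suggest 4-5-6 on the middle wheel, so it shows 5. The right looks like 2. The left isn't clear and should become readable as I roll. First I'll move over the middle wheel with the fingers closed and the tool x-axis along the box's x.

```bash
python3 -m handwheel '[[[1,0.4,-0.9,0,0.44],[1,0.4,-0.9,0,0.44],[1,0.4,-0.9,0,0.44],[1,0.4,-0.9,0,0.44],[1,0.4,-0.9,0,0.44],[1,0.4,-0.9,0,0.44],[1,0.4,-0.9,0,0.44],[1,0.4,-0.9,0,0.44],[1,0.4,-0.9,0,0.44],[1,0.4,-0.9,0,0.44]]]' 40
```

```text
time_s: 1.1
eef_pos: [414.3, 27.4, 231.3]
ee_rot: [0.0, -0.098, 0.995, 0.0]
force: [1.3, 1.7, 0.5]
grip_width: 0.001
grip_force: 0.0
```

```bash
python3 -m handwheel '[[[1,0.45,-0.78,0,0],[1,0.45,-0.79,0,0],[1,0,0,-0.7,0],[1,0,0,-0.7,0],[1,0,0,-0.6,0],[1,0,0,0,0],[1,0,0,0,0]]]'; python3 -m handwheel '[[[1,0,0,-0.1,0],[1,0,0,-0.06,0],[1,0,0,0,0]]]'
```

```text
time_s: 1.8
eef_pos: [459.2, -49.1, 132.0]
ee_rot: [-0.0, -0.097, 0.995, 0.0]
force: [-0.1, 0.3, -0.2]
grip_width: -0.003
grip_force: 0.0
time_s: 2.1
eef_pos: [459.1, -49.1, 123.6]
ee_rot: [0.0, -0.097, 0.995, -0.0]
force: [-0.2, -0.6, 0.4]
grip_width: -0.003
grip_force: 0.0
```

```bash
python3 -m handwheel '[[[1,0,-0.04,-0.06,0],[1,0,0,-0.02,0],[1,0,0,0,0]]]'; python3 -m handwheel '[[[1,0,0,-0.02,0],[1,0,0,0,0]]]';python3 -m handwheel '[[[1,0,0,-0.02,0],[1,0,0,0,0]]]'
```

```text
time_s: 2.4
eef_pos: [458.9, -51.1, 119.2]
ee_rot: [-0.0, -0.097, 0.995, 0.0]
force: [0.9, -0.8, -0.1]
grip_width: 0.001
grip_force: 0.0
time_s: 2.6
eef_pos: [459.3, -51.1, 118.8]
ee_rot: [0.0, -0.097, 0.995, -0.0]
force: [-0.4, -0.7, 5.4]
grip_width: -0.004
grip_force: 2.3
time_s: 2.8
eef_pos: [459.9, -51.1, 118.6]
ee_rot: [0.001, -0.097, 0.995, -0.0]
force: [-1.2, 1.9, 10.2]
grip_width: -0.003
grip_force: 5.6
```

Contact is at z=119 with about 5 N per mm, and I'm now pressing with 10 N. I'll drag one step toward the robot.

```bash
python3 -m handwheel '[[[1,-0.1,-0.02,0,0],[1,-0.1,-0.02,0,0],[1,-0.1,-0.02,0,0],[1,-0.1,-0.02,0,0],[1,0,0,0,0]]]'; python3 -m handwheel '[[[1,0,0,0.3,0],[1,0,0,0.6,0],[1,-0.5,0,0.5,0],[1,-0.9,0,0,0],[1,-0.6,0,0,0],[1,0,0,0,0]]]'
cat > look.py <<'E'
import sys
from h import *
from rig import optics
c=optics.capture("top");img=c["img"];p=np.load("pose.npy");np.savez(sys.argv[1]+".npz",**c)
old=load(sys.argv[2]+".npz")
row=lambda i,cc:np.hstack([cv2.copyMakeBorder(strip(i,cc,p,y),0,0,0,12,0) for y in(105,55,5)])
o=cv2.resize(np.hstack([row(old["img"],old),row(img,c)]),None,fx=.44,fy=.44);cv2.imwrite("pics/"+sys.argv[1]+".png",o);print(o.shape)
E
python3 look.py s1 top0
```

```text
time_s: 3.3
eef_pos: [439.6, -55.3, 118.5]
ee_rot: [0.001, -0.097, 0.995, -0.001]
force: [-0.9, 1.5, 10.3]
grip_width: -0.001
grip_force: 5.0
time_s: 3.9
eef_pos: [336.8, -54.7, 187.4]
ee_rot: [-0.0, -0.097, 0.995, -0.0]
force: [0.8, -0.4, 0.4]
grip_width: -0.003
grip_force: 0.0
(345, 792, 3)
```

View pics/s1.png

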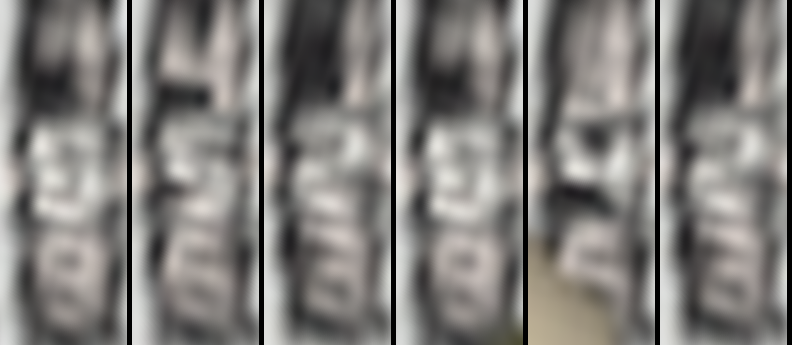

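Middle wheel now reads 3-4-5, so it shows 4, which confirms the reading and the roll direction. It needs two more steps.

```bash
python3 -m handwheel '[[[1,0.9,0,0,0],[1,0.8,0,0,0],[1,0.75,0.07,0,0],[1,0,0,-0.7,0],[1,0,0,-0.5,0],[1,0,0,-0.1,0],[1,0,0,-0.1,0],[1,0,0,0,0]]]'; python3 -m handwheel '[[[1,-0.1,-0.02,0,0],[1,-0.1,-0.02,0,0],[1,-0.1,-0.02,0,0],[1,-0.1,-0.02,0,0],[1,0,0,0,0],[1,0,0,0.2,0],[1,0.4,0.08,0,0],[1,0,0,-0.1,0],[1,0,0,-0.1,0],[1,0,0,0,0]]]'
python3 -m handwheel '[[[1,-0.1,-0.02,0,0],[1,-0.1,-0.02,0,0],[1,-0.1,-0.02,0,0],[1,-0.1,-0.02,0,0],[1,0,0,0,0]]]'
python3 -m handwheel '[[[1,0,0,0.3,0],[1,0,0,0.6,0],[1,-0.5,0,0.5,0],[1,-0.9,0,0,0],[1,-0.9,0,0,0],[1,0,0,0,0]]]'
python3 look.py s2 top0
```

```text
time_s: 4.75
eef_pos: [462.7, -51.6, 118.6]
ee_rot: [0.001, -0.097, 0.995, -0.0]
force: [-0.6, -0.3, 1.1]
grip_width: 0.002
grip_force: 0.4
time_s: 5.75
eef_pos: [462.0, -51.6, 118.3]
ee_rot: [0.001, -0.097, 0.995, -0.0]
force: [-0.1, 1.5, 11.3]
grip_width: -0.001
grip_force: 5.2
time_s: 6.25
eef_pos: [441.6, -55.9, 118.6]
ee_rot: [0.001, -0.097, 0.995, -0.001]
force: [-0.5, 1.8, 12.6]
grip_width: 0.0
grip_force: 6.5
time_s: 6.85
eef_pos: [322.2, -54.4, 186.6]
ee_rot: [-0.001, -0.097, 0.995, 0.0]
force: [1.3, 0.6, -0.0]
grip_width: -0.001
grip_force: 0.0
(345, 792, 3)
```

View pics/s2.png

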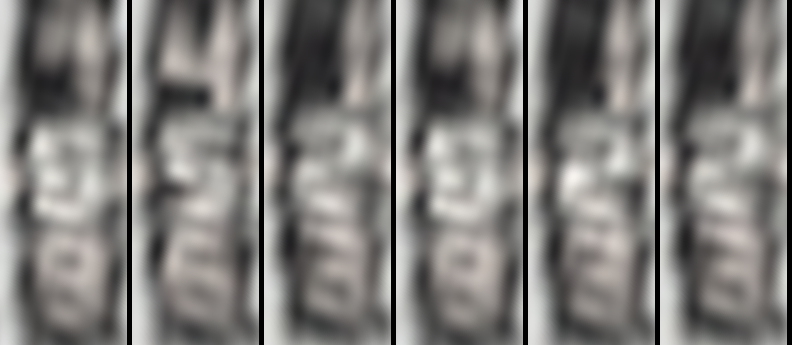

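Middle now reads 1-2-3, so it shows 2, and the right wheel's strip matches it, also showing 2. The left looks like 7-8-9, showing 8. I'll roll the left three steps toward the robot and compare the strip with the earlier known 4-5-6.

```bash
python3 -m handwheel '[[[1,0.9,0.5,0,0],[1,0.85,0.5,0,0],[1,0.84,0.04,0,0],[1,0,0,-0.7,0],[1,0,0,-0.5,0],[1,0,0,-0.1,0],[1,0,0,-0.1,0],[1,0,0,0,0],[1,0,0,0,0]]]'; for i in 1 2; do python3 -m handwheel '[[[1,-0.1,-0.02,0,0],[1,-0.1,-0.02,0,0],[1,-0.1,-0.02,0,0],[1,-0.1,-0.02,0,0],[1,0,0,0,0],[1,0,0,0.2,0],[1,0.4,0.08,0,0],[1,0,0,-0.1,0],[1,0,0,-0.1,0],[1,0,0,0,0]]]'; done
python3 -m handwheel '[[[1,-0.1,-0.02,0,0],[1,-0.1,-0.02,0,0],[1,-0.1,-0.02,0,0],[1,-0.1,-0.02,0,0],[1,0,0,0,0]]]'
python3 -m handwheel '[[[1,0,0,0.3,0],[1,0,0,0.6,0],[1,-0.5,0,0.5,0],[1,-0.9,0,0,0],[1,-0.9,0,0,0],[1,0,0,0,0]]]'
cat > cmp.py <<'E'
import sys
from h import *
from rig import optics
p=np.load("pose.npy");c=optics.capture("top");np.savez(sys.argv[1]+".npz",**c)
S=lambda cc,y,**k:cv2.cvtColor(strip(cc["img"],cc,p,y,s=6,**k),cv2.COLOR_BGR2GRAY)
refs={"mid456":("top0",55),"mid345":("s1",55),"mid123":("s2",55),"left789?":("top0",105),"right123?":("top0",5)}
for w,y in(("L",105),("M",55),("R",5)):
    t=S(c,y,lo=-42,hi=42,w=8)
    for k,(f,yr) in refs.items():
        r=cv2.matchTemplate(S(load(f+".npz"),yr,lo=-54,hi=54,w=10),t,cv2.TM_CCOEFF_NORMED)
        _,v,_,l=cv2.minMaxLoc(r);print(w,k,round(v,2),"shift deg",round((l[1]-(r.shape[0]-1)/2)/6/19*36,1),end="; ")
    print()
E
python3 cmp.py s3
```

```text
time_s: 7.8
eef_pos: [455.4, -4.5, 118.3]
ee_rot: [0.001, -0.097, 0.995, -0.0]
force: [0.1, -0.6, 0.1]
grip_width: -0.003
grip_force: 0.0
time_s: 8.8
eef_pos: [454.9, -4.3, 117.8]
ee_rot: [0.001, -0.097, 0.995, -0.0]
force: [-0.1, 1.5, 7.8]
grip_width: 0.0
grip_force: 3.7
time_s: 9.8
eef_pos: [454.9, -4.2, 117.7]
ee_rot: [0.001, -0.097, 0.995, 0.0]
force: [0.8, 1.9, 9.4]
grip_width: 0.003
grip_force: 4.8
time_s: 10.3
eef_pos: [434.9, -8.5, 118.7]
ee_rot: [0.002, -0.097, 0.995, -0.0]
force: [0.5, 2.9, 17.2]
grip_width: 0.004
grip_force: 8.7
time_s: 10.9
eef_pos: [314.8, -7.2, 186.1]
ee_rot: [-0.001, -0.097, 0.995, 0.001]
force: [0.6, 0.3, 0.3]
grip_width: -0.002
grip_force: 0.0
L mid456 0.92 shift deg -1.9; L mid345 0.38 shift deg -10.1; L mid123 0.48 shift deg -12.0; L left789? 0.7 shift deg -1.6; L right123? 0.5 shift deg -12.0; 
M mid456 0.59 shift deg 10.1; M mid345 0.36 shift deg -12.0; M mid123 1.0 shift deg 0.0; M left789? 0.85 shift deg 2.5; M right123? 0.97 shift deg -1.9; 
R mid456 0.63 shift deg 11.4; R mid345 0.4 shift deg -12.0; R mid123 0.97 shift deg 1.9; R left789? 0.82 shift deg 4.1; R right123? 1.0 shift deg 0.0;
```

Left now correlates at 0.92 with the known 4-5-6, so it shows 5. Next is the right wheel, four steps toward the robot.

```bash
python3 -m handwheel '[[[1,0.8,-0.5,0,0],[1,0.8,-0.6,0,0],[1,0.8,-0.6,0,0],[1,0.6,-0.1,0,0],[1,0,0,-0.7,0],[1,0,0,-0.5,0],[1,0,0,-0.1,0],[1,0,0,-0.1,0],[1,0,0,0,0],[1,0,0,0,0]]]'; for i in 1 2 3; do python3 -m handwheel '[[[1,-0.1,-0.02,0,0],[1,-0.1,-0.02,0,0],[1,-0.1,-0.02,0,0],[1,-0.1,-0.02,0,0],[1,0,0,0,0],[1,0,0,0.2,0],[1,0.4,0.08,0,0],[1,0,0,-0.1,0],[1,0,0,-0.1,0],[1,0,0,0,0]]]'; done
python3 -m handwheel '[[[1,-0.1,-0.02,0,0],[1,-0.1,-0.02,0,0],[1,-0.1,-0.02,0,0],[1,-0.1,-0.02,0,0],[1,0,0,0,0]]]'
python3 -m handwheel '[[[1,0,0,0.3,0],[1,0,0,0.6,0],[1,-0.5,0,0.5,0],[1,-0.9,0,0,0],[1,-0.9,0,0,0],[1,0,0,0,0]]]'
python3 cmp.py s4; python3 look.py s5 top0
```

```text
time_s: 11.95
eef_pos: [470.5, -98.3, 118.6]
ee_rot: [0.001, -0.097, 0.995, -0.0]
force: [-1.1, 3.1, 5.6]
grip_width: 0.004
grip_force: 2.7
time_s: 12.95
eef_pos: [470.3, -98.5, 118.5]
ee_rot: [0.001, -0.097, 0.995, -0.0]
force: [-0.1, 1.9, 10.9]
grip_width: -0.001
grip_force: 5.7
time_s: 13.95
eef_pos: [470.1, -98.3, 118.4]
ee_rot: [0.001, -0.097, 0.995, -0.0]
force: [-1.1, 3.7, 14.2]
grip_width: -0.001
grip_force: 7.0
time_s: 14.95
eef_pos: [470.1, -98.2, 118.4]
ee_rot: [0.001, -0.097, 0.995, -0.0]
force: [1.2, 3.5, 16.0]
grip_width: 0.0
grip_force: 7.6
time_s: 15.45
eef_pos: [449.1, -102.6, 118.2]
ee_rot: [0.001, -0.097, 0.995, -0.0]
force: [-2.4, 2.3, 14.7]
grip_width: -0.005
grip_force: 7.5
time_s: 16.05
eef_pos: [330.2, -101.0, 186.1]
ee_rot: [-0.001, -0.096, 0.995, 0.001]
force: [0.7, 0.7, -0.1]
grip_width: -0.002
grip_force: 0.0
L mid456 0.92 shift deg -1.9; L mid345 0.38 shift deg -10.1; L mid123 0.48 shift deg -12.0; L left789? 0.71 shift deg -1.6; L right123? 0.5 shift deg -12.0; 
M mid456 0.59 shift deg 10.1; M mid345 0.36 shift deg -12.0; M mid123 1.0 shift deg 0.0; M left789? 0.85 shift deg 2.5; M right123? 0.97 shift deg -1.9; 
R mid456 0.7 shift deg 4.7; R mid345 0.35 shift deg -12.0; R mid123 0.91 shift deg 1.9; R left789? 0.91 shift deg 3.5; R right123? 0.91 shift deg -0.6; 
(345, 792, 3)
```

View pics/s5.png

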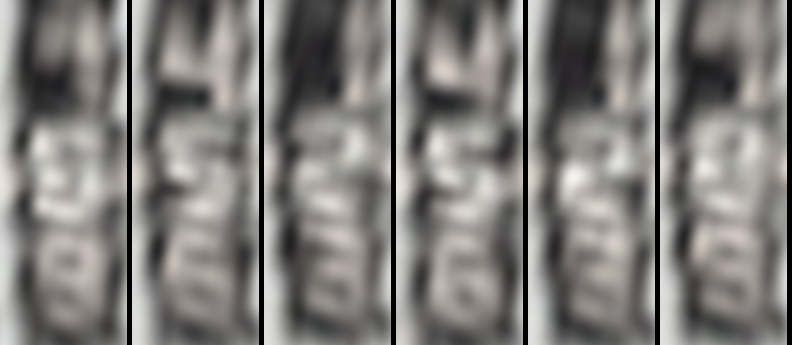

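The wheels now read 5 (between 4 and 6), 2 (between 1 and 3) and 8 (between 7 and 9). Next is the latch: half-open the gripper, straddle the fin and grip it.

```bash
python3 -m handwheel '[[[0.25,0.8,-0.5,0,0],[0.25,0.8,-0.6,0,0],[0.25,0.7,-0.6,0,0],[0.25,0.56,0,0,0],[0.25,0,0,-0.5,0],[0.25,0,0,-0.2,0],[0.25,0,0,0,0]]]' 30
python3 - <<'E'
from h import *
from rig import optics
o=[cv2.resize(optics.capture(n)["img"][a:a+75,b:b+100],None,fx=4,fy=4,interpolation=cv2.INTER_CUBIC) for n,a,b in(("top",175,270),("scene",150,130))]
cv2.imwrite("pics/l1.png",np.hstack(o))
E
```

```text
time_s: 16.85
eef_pos: [477.1, -186.7, 150.4]
ee_rot: [-0.002, -0.097, 0.995, 0.001]
force: [-0.4, 0.1, 0.9]
grip_width: 0.376
grip_force: 0.0
```

View pics/l1.png

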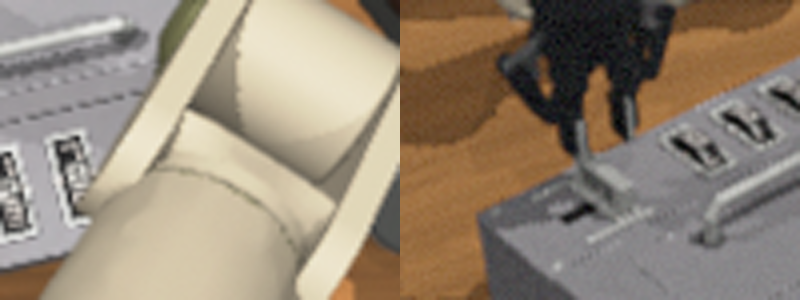

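In the scene crop the fingertips at (575,145) and (627,135) straddle the fin at (605,180). I'll go down and grip.

```bash
python3 -m handwheel '[[[0.25,0,0,-0.25,0],[0.25,0,0,-0.15,0],[0.25,0,0,0,0]]]'; python3 -m handwheel '[[[0.25,0,0,-0.2,0],[0.25,0,0,-0.14,0],[0.25,0,0,0,0]]]';  python3 -m handwheel '[[[1,0,0,0,0],[1,0,0,0,0],[1,0,0,0,0],[1,0,0,0,0]]]'
```

```text
time_s: 17.25
eef_pos: [477.1, -187.0, 131.2]
ee_rot: [-0.001, -0.097, 0.995, 0.001]
force: [0.6, 0.5, 0.7]
grip_width: 0.375
grip_force: 0.0
time_s: 17.55
eef_pos: [477.2, -187.0, 114.2]
ee_rot: [-0.001, -0.097, 0.995, 0.001]
force: [-0.6, 0.4, 1.1]
grip_width: 0.375
grip_force: 0.0
time_s: 17.95
eef_pos: [478.0, -188.5, 115.6]
ee_rot: [0.0, -0.097, 0.995, -0.001]
force: [1.4, -7.2, -4.5]
grip_width: 0.153
grip_force: 35.5
```

```bash
python3 -m handwheel '[[[1,0.02,-0.1,0,0],[1,0.02,-0.1,0,0],[1,0,0,0,0]]]'; python3 -m handwheel '[[[1,0.02,-0.1,0,0],[1,0.02,-0.1,0,0],[1,0.02,-0.08,0,0],[1,0,0,0,0]]]'
```

```text
time_s: 18.25
eef_pos: [480.0, -197.9, 115.5]
ee_rot: [0.0, -0.097, 0.995, -0.0]
force: [-0.1, -0.6, 1.2]
grip_width: 0.159
grip_force: 36.2
time_s: 18.65
eef_pos: [482.5, -210.2, 115.5]
ee_rot: [-0.0, -0.097, 0.995, 0.002]
force: [-2.8, 10.3, 9.5]
grip_width: 0.152
grip_force: 37.3
```

The latch moved 22.1 mm and is against its stop at 10 N. I'll release it and rise.

```bash
python3 -m handwheel '[[[1,0,-0.02,0,0],[1,0,0,0,0],[0.25,0,0.02,0,0],[0.25,0,0,0,0],[0.25,0,0,0,0],[0.25,0,0,0.4,0],[0.25,0,0,0.8,0],[0.25,0,0,0.8,0],[0.25,0,0,0,0]]]'; python3 -c "
from rig import ctrl;print(ctrl.sense()['joints'].round(3))"
```

```text
time_s: 19.55
eef_pos: [484.3, -212.9, 220.4]
ee_rot: [0.004, -0.097, 0.995, -0.003]
force: [-0.0, -0.6, 0.2]
grip_width: 0.371
grip_force: 0.0
[-0.636  0.325  1.51  -0.     1.296 -2.4  ]
```

```bash
python3 - <<'E'
from h import *
c=load("s5.npz");p=np.load("pose.npy")
hs=cv2.cvtColor(c["img"],cv2.COLOR_BGR2GRAY)[172:200,250:318]
print(hs.min(),hs.max(),np.percentile(hs,[50,90,97]))
m=(hs>np.percentile(hs,50)+25).astype(np.uint8)
n,l,s,ce=cv2.connectedComponentsWithStats(m)
for i in range(1,n):
    if s[i,4]>15: print(s[i],ray(c,ce[i]+[250,172],145).round(1))
print(b2w(p,[25,0,141]).round(1))
E
python3 -m handwheel '[[[-0.2,0.14,0.25,0,-0.94],[-0.2,0.14,0.25,0,-0.94],[-0.2,0.14,0.25,0,-0.94],[-0.2,0.14,0.25,0,-0.94],[-0.2,0.14,0.25,0,-0.94],[-0.2,0.14,0.25,0,-0.94],[-0.2,0.14,0.25,0,-0.94],[-0.2,0.14,0.25,0,-0.94],[-0.2,0.14,0.25,0,-0.94],[-0.2,0.14,0.25,0,-0.94]]]' 40;python3 -m handwheel '[[[-0.2,0,0,0,-0.94],[-0.2,0,0,0,-0.91],[-0.2,0,0,0,0]]]'
```

```text
79 233 [174.   180.   217.82]
[14  8 37 10 81] [554.8 -86.  145. ]
[[553.6 -89.  141. ]]
time_s: 20.55
eef_pos: [552.9, -86.2, 214.6]
ee_rot: [-0.0, 0.533, 0.846, -0.0]
force: [0.5, -0.3, -0.8]
grip_width: 0.599
grip_force: 0.0
time_s: 20.85
eef_pos: [552.6, -86.5, 214.6]
ee_rot: [-0.0, 0.636, 0.772, -0.0]
force: [-0.3, -0.6, 0.1]
grip_width: 0.604
grip_force: 0.0
```

```bash
python3 -m handwheel '[[[-0.2,0.02,-0.02,-0.6,0],[-0.2,0,0,-0.6,0],[-0.2,0,0,-0.3,0],[-0.2,0,0,-0.3,0],[-0.2,0,0,0,0]]]'; python3 -m handwheel '[[[1,0,0,0,0],[1,0,0,0,0],[1,0,0,0,0],[1,0,0,0,0],[1,0,0,0,0]]]' 40
```

```text
time_s: 21.35
eef_pos: [552.7, -87.2, 123.2]
ee_rot: [-0.002, 0.634, 0.773, -0.001]
force: [-0.0, 0.7, 0.2]
grip_width: 0.604
grip_force: 0.0
time_s: 21.85
eef_pos: [554.3, -87.4, 126.2]
ee_rot: [0.001, 0.635, 0.773, 0.0]
force: [2.1, 0.2, 5.0]
grip_width: 0.096
grip_force: 39.1
```

The bar is gripped at 8 mm of opening. I'll lift along the hinge arc and check forces along the way.

```bash
python3 -m handwheel '[[[1,0.05,0.01,0.115,0],[1,0.05,0.01,0.11,0],[1,0.06,0.012,0.106,0],[1,0.065,0.013,0.106,0],[1,0,0,0,0]]]'; python3 -m handwheel '[[[1,0.075,0.015,0.097,0],[1,0.075,0.015,0.097,0],[1,0.086,0.017,0.087,0],[1,0.086,0.017,0.087,0],[1,0,0,0,0]]]'
```

```text
time_s: 22.35
eef_pos: [564.7, -85.1, 147.6]
ee_rot: [-0.001, 0.635, 0.773, -0.001]
force: [-3.7, -2.6, -0.7]
grip_width: 0.099
grip_force: 39.7
time_s: 22.85
eef_pos: [579.8, -82.0, 166.7]
ee_rot: [-0.001, 0.635, 0.773, -0.001]
force: [-12.7, -3.0, 7.3]
grip_width: 0.095
grip_force: 39.6
```

```bash
python3 -m handwheel '[[[1,0.09,0.018,0.08,0],[1,0.096,0.019,0.077,0],[1,0.105,0.02,0.064,0],[1,0.105,0.02,0.064,0],[1,0,0,0,0]]]'; python3 -m handwheel '[[[1,0.112,0.022,0.05,0],[1,0.112,0.022,0.05,0],[1,0.117,0.023,0.036,0],[1,0.117,0.023,0.036,0],[1,0,0,0,0]]]'
```

```text
time_s: 23.35
eef_pos: [599.9, -77.9, 182.4]
ee_rot: [-0.001, 0.635, 0.773, -0.001]
force: [-15.0, 0.1, 15.8]
grip_width: 0.097
grip_force: 40.0
time_s: 23.85
eef_pos: [623.8, -72.9, 191.4]
ee_rot: [0.0, 0.635, 0.773, 0.0]
force: [-8.2, 1.2, 14.7]
grip_width: 0.099
grip_force: 41.1
```

```bash
python3 -m handwheel '[[[1,0.12,0.023,0.021,0],[1,0.12,0.023,0.021,0],[1,0.121,0.023,0.006,0],[1,0.121,0.023,0.006,0],[1,0,0,0,0]]]'
python3 - <<'E'
from rig import optics
import cv2
cv2.imwrite("pics/lid1.png",cv2.resize(optics.capture("scene")["img"][90:270,120:360],None,fx=3,fy=3))
E
```

```text
time_s: 24.35
eef_pos: [648.4, -67.8, 193.5]
ee_rot: [0.001, 0.635, 0.773, 0.001]
force: [-3.4, 3.8, 8.4]
grip_width: 0.102
grip_force: 41.3
```

View pics/lid1.png

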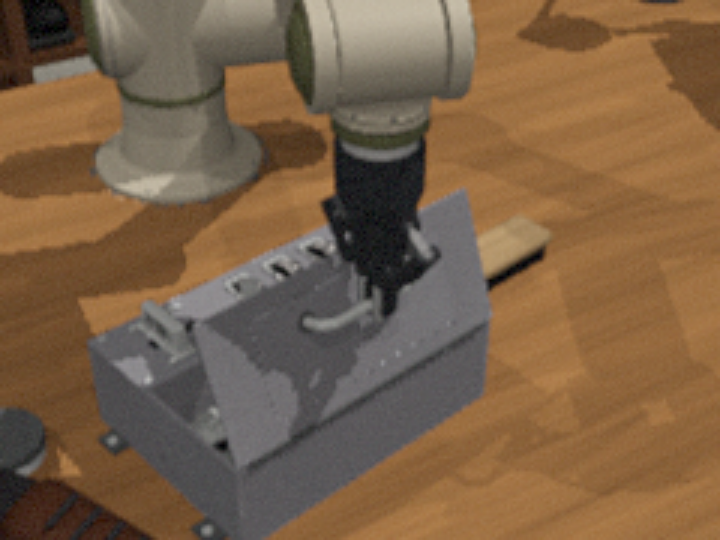

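The lid stands about 70° open in the picture with the bar still between the fingers. I'll nudge it about 5° more, open the fingers slightly and lift clear.

```bash
python3 -m handwheel '[[[1,0.1,0.02,-0.006,0],[1,0.1,0.02,-0.01,0],[1,0,0,0,0],[1,0,0,0,0]]]'; python3 -m handwheel '[[[0.5,0,0,0,0],[0.5,0,0,0,0],[0.5,0,0,0,0],[0.5,0,0,0,0]]]'; python3 -m handwheel '[[[0.5,0,0,0.1,0],[0.5,0,0,0.2,0],[0.5,0,0,0.5,0],[0.5,0,0,0.8,0],[0.5,0,0,0.8,0],[0.5,-0.5,0,0,0],[0.5,-0.8,0,0,0],[0.5,-0.8,0,0,0],[0.5,-0.8,0,0,0],[0.5,0,0,0,0]]]'
```

```text
time_s: 24.8
eef_pos: [658.3, -65.7, 192.3]
ee_rot: [0.001, 0.635, 0.773, 0.001]
force: [-2.6, 2.7, 5.6]
grip_width: 0.097
grip_force: 41.7
time_s: 25.2
eef_pos: [658.1, -66.9, 190.6]
ee_rot: [0.0, 0.635, 0.772, 0.0]
force: [1.8, 0.4, 2.5]
grip_width: 0.251
grip_force: 0.0
time_s: 26.2
eef_pos: [509.3, -66.4, 311.3]
ee_rot: [-0.0, 0.635, 0.772, -0.0]
force: [0.3, -0.1, 0.6]
grip_width: 0.253
grip_force: 0.0
```

Run:
```python
from rig import optics
import cv2
cv2.imwrite("pics/end.png",cv2.resize(optics.capture("scene")["img"][140:330,90:330],None,fx=3,fy=3))
```

```text
(no output)
```

View pics/end.png

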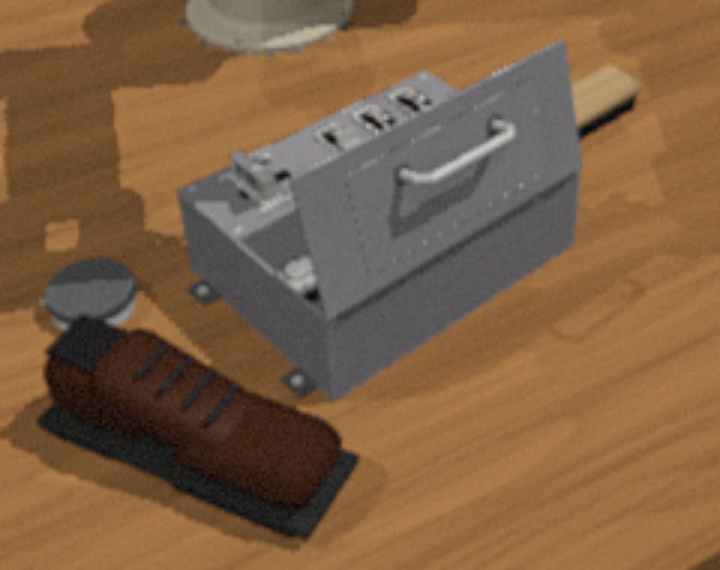

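The lid stands open by itself with the handle at (455,160), the latch is to the right, the arm is clear, and the brush, tin and shoe are where they were.

```bash
python3 -c "
from rig import ctrl;print(ctrl.finish_job())"
```

```text
the job is handed in; nothing more can be done
None
```

The cash box is open: the wheels read 5-2-8, the latch is fully right, and the lid stands at about 75° with the arm clear and the brush, tin and shoe undisturbed; I handed it in at about 26 s and got no verdict back.

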